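# Present a dry-fitted tenon to the bench inspection camera

## Robot

A 7-joint arm with a two-finger parallel gripper is mounted at the origin on the work surface. World frame = base frame: x ahead of the robot, y to its left, z up, the work surface at z = 0. Lengths are in mm, angles in rad, forces in N, time in s.
With the tool pointing down it reaches from about 400 to 900 mm from the base axis. Payload 5.6 kg.
Tool frame: the origin (TCP) lies midway between the tips of the shut fingers; the grasp point (between the pads) lies 19 mm behind it; x points along the fingers, y is the direction in which the jaws open and shut, and the axes are right-handed (so a half turn about x gives the same grasp; the last joint's range is limited). The gripper opens to 92 mm and grips with 3 to 60 N. Pads are 20 mm wide; open, the fingers measure 128 mm over their backs; the gripper's body (75 mm by 189 mm) begins 69 mm behind the grasp point.
Start: joints at [1.118, 0.468, -0.012, 1.603, 0.006, 1.071, -0.056], TCP at [258.937, -596.205, 214.592] pointing down, gripper open.
Joint ranges: [-2.53, 2.53], [-0.31, 2.02], [-1.57, 1.55], [0.28, 2.44], [-1.29, 4.43], [0.15, 1.84], [-2.92, 2.92]. Speed limits (rad/s): [2.57, 2.57, 3.14, 3.14, 3.14, 3.14, 3.14].

## Interface

Orientations are given as a rotation vector (axis times angle).
In Python, from cell import robot, grip, kin, viewer gives the robot as it stands. Calls block until the motion is done:
- robot.movep(position, orientation): joint-space move of the TCP to a pose.
- robot.servo_line(position, feed=150, rotation=None): straight line of the TCP; rotation=None keeps the orientation; feed is the mean speed in mm/s.
- robot.goto_joints(angles): joint-space move.
- grip(opening, newtons=None): opening from 0.0 (shut) to 1.0 (fully open); newtons is the grip in N (None keeps the last); returns when the fingers have stopped.
- robot.hold(seconds).
- kin.ik(position, orientation): joint angles nearest the present ones, or None.
- robot.observe(): the state.
- viewer.read_camera(name): name is "scene" or "top" or "wrist"; returns the picture (400x640x3 uint8, red, green, blue); there is no depth.
- viewer.camera_info(name): a dict with "camera_matrix" (3x3 intrinsics, pixels), "R" (3x3) and "t" (3): a world point X has camera coordinates R X + t. Camera axes: x right, y down, z forward; pixel columns grow to the right and rows downward; lengths in mm; the calibration is good to about 2 mm. A picture is of the moment at which its call begins: read the wrist's pose just before it. camera_info takes no time and is no camera call; for the wrist camera it gives the pose at the moment of the call.
A pose or a line that the arm cannot do raises robot.IKError and nothing moves.
- robot.job_done(): hands the job in, once; it reports no verdict.
Trained networks look in the newest picture that a camera, given by its name, has taken for a name from the list of things; names that differ only in an ending like _2 or _b are one class to them, and where a whole thing is asked for, a point or a joint stands for the part that bears it (a point fixed in the world has none). Each returns a list of dicts, best first, with "confidence" (0 to 1); they miss things now and then, are a little off and sometimes report something else, mostly with a low value. They report only what shows in the picture. A call takes as long as a camera call. They do not tell look-alikes from the thing itself.
- viewer.silhouettes(name, camera): "mask" (400x640 bool, what is visible of it).
- viewer.pinpoint(name, camera): "at" ([x, y, z] in mm, in the coordinates of the camera as it stood for that picture, good to about 4 mm: a listed point, or the origin of a listed thing).
The state is a dict: "t": time; "joints": joint angles; "joint_velocities": joint speeds; "joint_torque": joint torques, N m; "tcp_pos": TCP position; "tcp_rot": TCP orientation; "contact_force": force on the tool from outside, world axes, zero at the start; "wrist_torque": the same for the moment, N m; "grip_width": opening from 0.0 (shut) to 1.0 (fully open).
Only numpy, scipy, OpenCV 4.12 (cv2) and the standard library are available. Lean on these libraries where they do the work, as an engineer would, in place of code of your own. Each camera call takes 0.05 s, during which the arm holds its last target. There are 200 camera calls.

## Task

One of the three slats dry-fitted upright in the mortised rail is marked with blue tape: draw that slat straight up out of its mortise and show its tenon end-on to the inspection camera. Hold it in the air with the tenon pointing straight into the lens, its end centred on the lens axis and 10 cm from the lens, and the slat's width level from side to side; finish while still holding it there, steady. Leave the other two slats in their mortises, and do not disturb the camera or the other things on the bench.

Things in the scene. Friction and masses are not known exactly. Their poses are not given: they have to be found in the camera images.
- rail: Mortised rail: pale wooden bar lying on the bench, fixed, 60 (x) by 300 (y, its length) by 45 high; origin at the centre of its underside. Three blind mortises in its top at y = -90, 0, 90 mm, each 12 (x) by 34 (y), 30 deep. A slat stands in each, its x and y along the rail's, shoulder on the rail's top. Loose fit (1 mm a side): a slat comes straight up freely, clear after 28 mm.
- slat_taped: Slat to show: pale wood, upright in one of the mortises (which varies), top 36 mm wrapped in blue tape. Body 24 thick (x) by 44 wide (y) by 110 long (z); below it a tenon 10 (x) by 32 (y) by 28 long. Origin: centre of the tenon's end face; z runs from there to the taped end. Seated, the origin is 17 mm and the top 155 mm above the bench. 50 to 105 g. Grip it from above across the 24 mm.
- slat_plain1: Another slat of the same size without tape, in another mortise; same origin and axes. To be left in its mortise.
- slat_plain2: The third slat, the same, without tape. To be left in its mortise.
- camera: The inspection camera: red housing 42 mm square, black lens and white ring light 52 mm across, on a low stand; fixed. Origin at the centre of the lens's front, 118 mm above the bench. Its z axis points out of the lens along the line of sight: tipped 35 degrees from straight up, roughly towards the robot; its y axis is level. The housing reaches 66 mm behind the origin along -z.
- stand: The camera's stand: dark steel plate 180 (x) by 100 (y) by 12 mm with a short post near its far (+x) end; fixed. Origin at the centre of the plate's underside; the lens's front centre lies at x = 30, y = 0, z = 118 mm, and the lens tips towards -x, so that the tenon is shown above the plate.
- glue: White glue bottle with yellow band and orange nozzle, 60 mm across, 148 mm high, standing loose; origin at the centre of its underside. Leave alone.
- chisel: Wood chisel lying on the bench, about 250 mm long (its x; blade to +x), handle 26 mm thick; origin on the bench below the ferrule. Leave alone.
- tape: Roll of blue tape lying flat, 70 mm across, 25 mm high; origin at the centre of its underside. Leave alone.
There are look-alikes about, which are no part of the job. What is shaped like the slat_plain2 but purple or turquoise is not meant.

How it is judged (in metres and radians):
On the way:
1. the taped slat is drawn straight up, clear of the mortise: tenon end at least 5 mm above the rail's top, held by the fingers, slat within 15 degrees of upright (z of slat_taped in the frame of rail above 0.05 m and angle between slat_taped's own z axis and vertical below 0.26 rad and contact force between slat_taped and the fingers above 0.5 N), for 0.1 s.
At the end, for the whole second after the job is handed in: Taped slat held still in the air by the fingers alone; tenon end 85-115 mm before the lens, within 15 mm of its axis each way, pointing at it within 10 degrees, slat width within 10 degrees of level; other slats upright in place (8 mm); glue, chisel, tape not moved 15 mm (z of slat_taped in the frame of camera between 0.085 and 0.115 m and x of slat_taped in the frame of camera between -0.015 and 0.015 m and y of slat_taped in the frame of camera between -0.015 and 0.015 m and angle between the z axis of slat_taped and the z axis of camera, either way round below 0.175 rad and angle between slat_taped's own z axis and vertical below 1.2 rad and angle between slat_taped's own y axis and vertical between 1.396 and 1.746 rad and contact force between slat_taped and the fingers above 0.5 N and contact force between slat_taped and stand below 0.2 N and contact force between slat_taped and rail below 0.2 N and linear speed of slat_taped below 0.02 m/s and angular speed of slat_taped below 0.15 rad/s and distance of each of slat_plain1, slat_plain2 from where it was at the start of the episode below 0.008 m and angle between each of slat_plain1, slat_plain2's own z axis and vertical below 0.15 rad and distance of each of glue, chisel, tape from where it was at the start of the episode below 0.015 m); the arm keeps its last pose, push and grip.
It fails at once if the camera or its stand is knocked (more than 2 N) (contact force between stand and anything else above 2 N).
It fails at once if an untaped slat is moved more than 8 mm (distance of any of slat_plain1, slat_plain2 from where it was at the start of the episode above 0.008 m).
It fails at once if the glue bottle, chisel or tape roll is moved more than 15 mm (distance of any of glue, chisel, tape from where it was at the start of the episode above 0.015 m).
It also fails if it takes over 38 s, if anything falls off the work surface, if the arm or the gripper's body presses on something with over 40 N, if the wrist force passes 120 N, or if a joint passes its speed limit or range.

## Working session

There is one attempt and no reset: what is moved stays moved. The work goes in short steps, each a Python script; the robot and the scene stay as the last script left them, time stands still between calls to the robot, and variables do not carry over. Pictures are saved under pics/ and viewed, about 8 in all and at most 12, crops included, and the job is handed in when it is done.

```bash
mkdir -p pics; ls; cat > h.py <<'E'
from cell import robot, grip, kin, viewer
import numpy as np, cv2
from scipy.spatial.transform import Rotation as Ro
def world(p,ci): return np.array(ci["R"]).T@(np.array(p)-np.array(ci["t"]))
E
python3 - <<'E'
from h import *
ims=[]
for c in ["scene","top"]:
    ci=viewer.camera_info(c); im=viewer.read_camera(c); cv2.imwrite(f"pics/{c}0.png",im[...,::-1])
    print(c,np.array(world([0,0,0],ci)).round())
    for n in ["rail","slat_taped","slat_plain1","camera","stand","glue","chisel","tape"]:
        for d in viewer.pinpoint(n,c): print(n,world(d["at"],ci).round(1),round(d["confidence"],2), (lambda q:(q[:2]/q[2]).round())(np.array(ci["camera_matrix"])@d["at"]))
print(robot.observe()["t"], robot.observe()["tcp_rot"])
E
```

```text
pics
scene [1013.  762.  774.]
rail [ 560.5 -216.1   -5.8] 0.78 [302. 189.]
slat_taped [ 567.1 -304.    16.6] 0.85 [287. 168.]
slat_plain1 [ 557.6 -129.3   12.7] 0.87 [317. 199.]
slat_plain1 [ 468.5 -220.9   -5.9] 0.73 [329. 179.]
slat_plain1 [ 655.7 -202.6   -3. ] 0.72 [274. 200.]
slat_plain1 [ 562.1 -218.9    9.7] 0.67 [301. 184.]
camera [573.3 184.5 110.7] 0.93 [379. 241.]
stand [541.4 188.6  -3.3] 0.66 [389. 274.]
glue [782.9 -49.4  -2.8] 0.92 [252. 249.]
chisel [410.2  40.4  -3.8] 0.75 [397. 220.]
tape [577.6  20.6  -2.7] 0.91 [338. 237.]
top [ 489.  -13. 1195.]
rail [ 552.8 -222.8    0.6] 0.79 [417. 219.]
slat_taped [ 559.8 -314.    14.2] 0.67 [458. 216.]
slat_plain1 [ 463.1 -210.     1.3] 0.98 [412. 257.]
slat_plain1 [ 658.5 -201.7   -1.1] 0.94 [408. 174.]
slat_plain1 [ 552.6 -130.9   17.5] 0.82 [379. 218.]
slat_plain1 [ 554.  -219.3   16.1] 0.78 [417. 218.]
camera [572.2 189.2 115.7] 0.63 [233. 204.]
camera [ 555.1 -223.     1.3] 0.6 [417. 218.]
stand [536.3 187.4  -0.8] 0.76 [242. 223.]
glue [778.  -53.5  -2.8] 0.8 [346. 124.]
chisel [404.7  41.3  -0. ] 0.68 [303. 281.]
tape [575.8  20.3  -0.7] 0.92 [314. 208.]
0.9 [ 1.9958377   0.41460823 -1.99585333]
```

View pics/scene0.png

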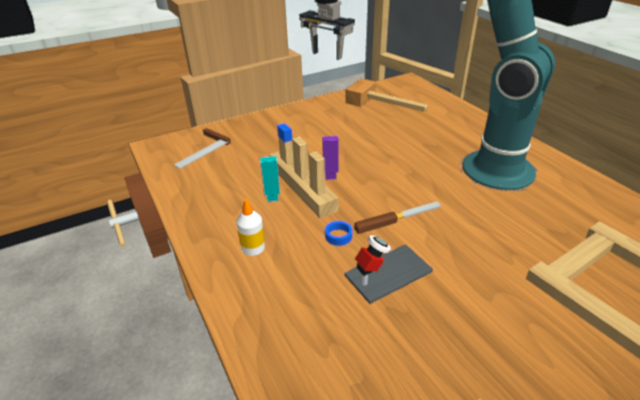

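View pics/top0.png

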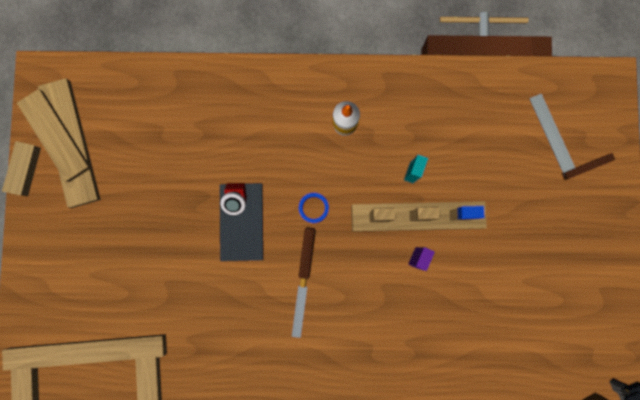

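Blue-taped slat stands at the far −y end of the rail (top picture about (471,213)). The lens is at (233,204), and the plain slats are at (384,213) and (428,213). Purple and turquoise look-alikes stand beside the rail. I'll move above the taped slat for a close look.

```bash
python3 - <<'E'
from h import *
R0=Ro.from_rotvec(robot.observe()["tcp_rot"]).as_matrix(); print(R0.round(2))
best=None
for s in (1,-1):
    R=np.column_stack([[0,0,-1],[s,0,0],np.cross([0,0,-1],[s,0,0])]); rv=Ro.from_matrix(R).as_rotvec()
    q=kin.ik([563,-309,300],rv); 
    # final-type pose
    zc=np.array([-.574,0,.819]); X=-zc; Y=s*np.cross([0,1,0],zc)
    q2=kin.ik([458,187,283],Ro.from_matrix(np.column_stack([X,Y,np.cross(X,Y)])).as_rotvec())
    print(s,None if q is None else np.round(q,2),None if q2 is None else np.round(q2,2))
    if q is not None and q2 is not None and (best is None or abs(q[6])+abs(q2[6])<best[0]): best=(abs(q[6])+abs(q2[6]),rv,s)
rv=best[1];print("use",best[2])
for k,p in enumerate([[540,-290,300],[540,-230,300]]):
    robot.movep(p,rv); robot.hold(.3)
    ci=viewer.camera_info("wrist"); im=viewer.read_camera("wrist"); cv2.imwrite(f"pics/w{k}.png",im[...,::-1])
    np.savez(f"w{k}.npz",R=ci["R"],t=ci["t"],K=ci["camera_matrix"])
    print("cam at",world([0,0,0],ci).round(),robot.observe()["tcp_pos"])
    for n in ["rail","slat_taped","slat_plain1"]:
        for d in viewer.pinpoint(n,"wrist"): print(n,world(d["at"],ci).round(1),round(d["confidence"],2))
    hsv=cv2.cvtColor(im,cv2.COLOR_RGB2HSV); m=cv2.inRange(hsv,(105,120,60),(125,255,255))
    for c in cv2.findContours(m,0,2)[0]:
        if cv2.contourArea(c)>200: print("blue",cv2.minAreaRect(c),cv2.contourArea(c))
print(robot.observe()["t"])
im=np.hstack([cv2.imread("pics/w0.png"),cv2.imread("pics/w1.png")]);cv2.imwrite("pics/w01.png",cv2.resize(im,(800,250),interpolation=cv2.INTER_AREA))
E
```

```text
[[ 0.    0.4  -0.92]
 [-0.   -0.92 -0.4 ]
 [-1.    0.    0.  ]]
1 [ 0.71  0.42 -0.37  1.51  0.15  1.25  0.33] [ 0.41 -0.13 -1.01  2.25  0.5   0.5  -1.  ]
-1 [ 0.29  0.39  0.21  1.54 -0.08  1.23 -2.62] [-0.7  -0.12 -0.01  2.3   0.72  0.6   1.9 ]
use 1
cam at [ 540. -216.  469.] [ 539.75198163 -290.44254103  299.84851289]
rail [ 560.5 -219.5   -0. ] 0.85
slat_taped [ 562.  -308.8   16. ] 0.7
slat_plain1 [ 653.5 -206.2    2.2] 0.97
slat_plain1 [ 461.4 -217.5    2.2] 0.72
slat_plain1 [ 557.1 -220.7   17.2] 0.68
slat_plain1 [ 553.5 -127.6   17. ] 0.62
blue ((344.0, 199.5), (51.0, 26.0), 90.0) 1237.0
cam at [ 540. -156.  469.] [ 539.81911778 -230.93428375  299.80045728]
rail [ 5.585e+02 -2.212e+02 -1.000e-01] 0.79
rail [ 552.  -131.6   15.4] 0.32
slat_plain1 [ 462.9 -213.3   -0.8] 0.66
slat_plain1 [ 6.536e+02 -2.060e+02  1.000e-01] 0.65
slat_plain1 [ 550.3 -131.7   19.9] 0.58
blue ((343.0, 254.0), (52.0, 24.0), 90.0) 1179.5
3.8167
```

View pics/w01.png

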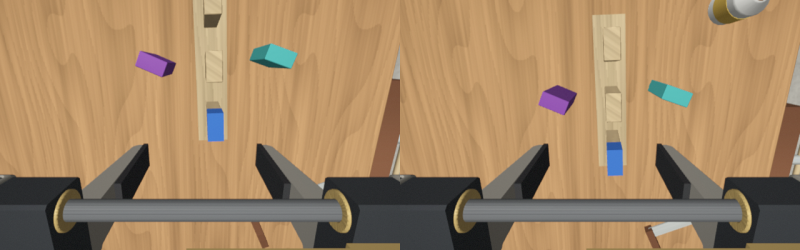

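The wrist pictures show the taped slat's blue top at about (344,205) in the left view (full-size), with its darker side face beside it. The rail is nearly along y. I'll separate the top face by brightness, triangulate it, and get the rail yaw.

```bash
python3 - <<'E'
from h import *
P=[];uv=[];Cs=[]
for k in (0,1):
    z=np.load(f"w{k}.npz"); im=cv2.imread(f"pics/w{k}.png"); hsv=cv2.cvtColor(im,cv2.COLOR_BGR2HSV)
    m=cv2.inRange(hsv,(105,120,60),(125,255,255)); V=hsv[...,2][m>0]; print("V pct",np.percentile(V,[5,20,50,80,95]))
    m2=m&((hsv[...,2]>0.82*np.percentile(V,80)).astype(np.uint8)*255)
    c=max(cv2.findContours(m2,0,2)[0],key=cv2.contourArea); r=cv2.boundingRect(c); print(r,cv2.minAreaRect(c))
    u=np.array([r[0]+(r[2]-1)/2,r[1]+(r[3]-1)/2]); M=cv2.moments(m2,True); u=np.array([M["m10"],M["m01"]])/M["m00"]
    uv.append(u); P.append(z["K"]@np.column_stack([z["R"],z["t"]])); print(u)
    Ki=np.linalg.inv(z["K"]); 
    def at(p,h):
        d=z["R"].T@Ki@[p[0],p[1],1]; C=-z["R"].T@z["t"]; return C+d*(h-C[2])/d[2]
    print("at z=155:",at(u,155).round(1), [at(p,155).round(1)[:2] for p in cv2.boxPoints(cv2.minAreaRect(c))])
X=cv2.triangulatePoints(P[0],P[1],uv[0],uv[1])[:,0];print("tri",X[:3]/X[3])
# rail yaw from rail mask in view 1: column of rail edges per row
z=np.load("w1.npz");im=cv2.cvtColor(cv2.imread("pics/w1.png"),cv2.COLOR_BGR2HSV)
for r in range(30,230,25): print(r,im[r,470:530:4,1].tolist())
E
```

```text
V pct [155. 210. 211. 211. 212.]
(331, 180, 27, 46) ((344.5718688964844, 202.79713439941406), (45.043983459472656, 25.779386520385742), 87.70938873291016)
[344.49349523 202.68516912]
at z=155: [ 559.7 -308.2  155. ] [array([ 546.5, -286.8]), array([ 570.7, -285.8]), array([ 573.5, -330.7]), array([ 548.4, -331.7])]
V pct [154. 156. 209. 210. 210.]
(331, 239, 25, 42) ((343.0, 259.5), (41.0, 24.0), 90.0)
[343.47454175 259.3910387 ]
at z=155: [ 559.7 -308.   155. ] [array([ 547.1, -286. ]), array([ 570.7, -286. ]), array([ 571.8, -330.9]), array([ 547.3, -330.9])]
tri [ 559.76552128 -308.64659725  153.5654793 ]
30 [118, 119, 119, 118, 117, 118, 120, 5, 10, 107, 168, 165, 158, 163, 158]
55 [119, 120, 124, 117, 118, 120, 114, 119, 119, 116, 114, 112, 116, 115, 115]
80 [116, 116, 117, 117, 117, 112, 116, 115, 116, 114, 114, 115, 116, 117, 116]
105 [116, 117, 114, 116, 115, 115, 115, 114, 114, 114, 113, 113, 115, 117, 114]
130 [117, 115, 118, 114, 113, 115, 116, 114, 114, 113, 116, 115, 114, 115, 116]
155 [118, 117, 119, 116, 115, 116, 117, 117, 116, 115, 117, 113, 112, 115, 117]
180 [118, 116, 115, 114, 115, 115, 117, 116, 116, 116, 113, 114, 116, 116, 116]
205 [113, 114, 113, 113, 112, 116, 116, 117, 116, 115, 117, 116, 115, 116, 117]
```

```bash
python3 - <<'E'
from h import *
th=np.deg2rad(2.4); Y=np.array([np.cos(th),np.sin(th),0]); X=np.array([0,0,-1.]); rv=Ro.from_matrix(np.column_stack([X,Y,np.cross(X,Y)])).as_rotvec()
p=np.array([559.8,-308.3,230])
robot.movep(p,rv)
robot.servo_line([*p[:2],117],feed=100); print(robot.observe()["tcp_pos"])
f0=np.array(robot.observe()["contact_force"])
grip(0.0,40); s=robot.observe(); print(s["grip_width"]*92,np.array(s["contact_force"])-f0)
robot.servo_line([*p[:2],160],feed=60); s=robot.observe(); print(s["contact_force"],s["tcp_pos"])
robot.hold(.15)
robot.servo_line([*p[:2],340],feed=150)
robot.servo_line([470,60,400],feed=250); robot.hold(.3)
for k,q in enumerate([[470,60,400],[470,120,400]]):
    if k: robot.servo_line(q,feed=150); robot.hold(.3)
    ci=viewer.camera_info("wrist"); im=viewer.read_camera("wrist"); cv2.imwrite(f"pics/c{k}.png",im[...,::-1])
    np.savez(f"c{k}.npz",R=ci["R"],t=ci["t"],K=ci["camera_matrix"])
    for n in ["camera","stand","slat_taped"]:
        for d in viewer.pinpoint(n,"wrist"): print(n,world(d["at"],ci).round(1),round(d["confidence"],2))
s=robot.observe();print(s["t"],s["grip_width"]*92,s["tcp_pos"])
im=np.hstack([cv2.imread("pics/c0.png"),cv2.imread("pics/c1.png")]);cv2.imwrite("pics/c01.png",cv2.resize(im,(800,250),interpolation=cv2.INTER_AREA))
E
```

```text
[ 560.31790613 -308.53360276  117.78169988]
23.99332550409322 [ 0.98641705 -0.47285892  0.92181849]
[ 0.65551433 -0.63511581 -0.43551775] [ 559.5028308  -308.23982983  159.69581579]
camera [567.7 194.2 118.3] 0.6
camera [537.5 187.9  -2.2] 0.41
stand [539.4 189.    1.9] 0.67
slat_taped [468.8  61.1 297.4] 0.75
camera [569.9 188.2 119.7] 0.68
stand [539.7 189.5   2.3] 0.81
slat_taped [469.5 119.  298.8] 0.68
12.2417 23.374680446827206 [470.02225152 119.76883146 400.02202747]
```

View pics/c01.png

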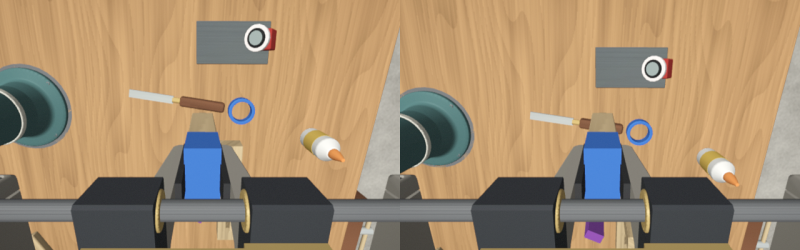

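The slat is held by its taped top (left view about (203,170)), and the lens ring shows at about (257,38) and (653,68). Next I'll triangulate the ring and get the plate's yaw.

```bash
python3 - <<'E'
from h import *
P=[];uv=[]
for k in (0,1):
    z=np.load(f"c{k}.npz"); im=cv2.imread(f"pics/c{k}.png"); hsv=cv2.cvtColor(im,cv2.COLOR_BGR2HSV)
    w=cv2.inRange(hsv,(0,0,190),(180,60,255)); w[130:]=0;w[:,460:]=0;w[:,330:]=w[:,330:]
    c=max(cv2.findContours(w,cv2.RETR_EXTERNAL,cv2.CHAIN_APPROX_NONE)[0],key=cv2.contourArea)
    e=cv2.fitEllipse(cv2.convexHull(c)); print("ell",e); uv.append(np.array(e[0])); P.append(z["K"]@np.column_stack([z["R"],z["t"]]))
    Ki=np.linalg.inv(z["K"]); C=-z["R"].T@z["t"]
    def at(p,h):
        d=z["R"].T@Ki@[p[0],p[1],1]; return C+d*(h-C[2])/d[2]
    print("ring at z118",at(uv[-1],118).round(1))
    print("plate hsv",hsv[60,340 if k==0 else 340])
    g=cv2.inRange(hsv,(0,0,40),(180,75,150)); g[150:]=0; g[:,:280]=0; g[:,460:]=0
    g=cv2.morphologyEx(g,cv2.MORPH_OPEN,np.ones((3,3)))
    c=max(cv2.findContours(g,0,1)[0],key=cv2.contourArea); print("box",cv2.boundingRect(c))
    for top in (0,1):
        x0,x1=(322,375); pts=[]
        for x in range(x0,x1):
            ys=np.flatnonzero(g[:,x]); 
            if len(ys): pts.append(at([x,ys[0 if top==0 else -1]],12)[:2])
        pts=np.array(pts); a=np.polyfit(pts[:,0],pts[:,1],1); print("edge yaw deg",np.rad2deg(np.arctan(a[0])).round(2),"y@540",np.polyval(a,540).round(1))
X=cv2.triangulatePoints(P[0],P[1],uv[0],uv[1])[:,0];print("tri",X[:3]/X[3])
E
```

```text
ell ((410.6597595214844, 59.80014419555664), (38.337345123291016, 46.08963394165039), 30.493343353271484)
ring at z118 [572.  189.5 118. ]
plate hsv [ 85  12 125]
box (314, 34, 120, 69)
edge yaw deg 2.38 y@540 236.1
edge yaw deg 2.38 y@540 139.7
ell ((405.5900573730469, 109.16983032226562), (37.90294647216797, 42.085731506347656), 30.1611328125)
ring at z118 [572.1 190.  118. ]
plate hsv [ 16 110 211]
box (313, 76, 115, 65)
edge yaw deg 2.35 y@540 236.2
edge yaw deg 2.35 y@540 140.0
tri [572.94168223 189.93709627 114.18477429]
```

```bash
python3 - <<'E'
from h import *
th=np.deg2rad(2.4); a=np.deg2rad(35); L=np.array([571.5,189.6,117.])
zc=np.array([-np.sin(a)*np.cos(th),-np.sin(a)*np.sin(th),np.cos(a)]); sy=np.array([-np.sin(th),np.cos(th),0])
X=-zc;Y=np.cross(sy,zc); R=np.column_stack([X,Y,np.cross(X,Y)]); rv=Ro.from_matrix(R).as_rotvec()
robot.servo_line(L+(100.8+170)*zc,feed=100,rotation=rv)
robot.servo_line(L+(100.8+100)*zc,feed=60); robot.hold(.5)
s=robot.observe(); print(s["t"],s["tcp_pos"],L+200.8*zc,np.rad2deg((Ro.from_rotvec(s["tcp_rot"]).inv()*Ro.from_rotvec(rv)).magnitude()),s["grip_width"]*92,np.abs(s["joint_velocities"]).max())
for c in ["scene","wrist","top"]:
    ci=viewer.camera_info(c); im=viewer.read_camera(c); cv2.imwrite(f"pics/{c}f.png",im[...,::-1])
    for n in ["slat_taped","camera"]:
        for d in viewer.pinpoint(n,c)[:1]: print(c,n,world(d["at"],ci).round(1),round(d["confidence"],2))
print("expected origin",(L+100*zc).round(1))
S=cv2.imread("pics/scenef.png")[130:330,240:480]; cv2.imwrite("pics/f.png",np.hstack([cv2.resize(S,(480,400)),cv2.resize(cv2.imread("pics/wristf.png"),(320,200)).repeat(2,0)]))
E
```

```text
15.8833 [456.42562807 184.79530691 281.55866765] [456.42687888 184.77700724 281.48573049] 0.010948398468349788 23.661314017988087 0.0021353702618544046
scene slat_taped [516.2 189.9 199.1] 0.57
scene camera [570.8 186.9 116.9] 0.62
wrist slat_taped [515.1 188.8 200.2] 0.56
wrist camera [570.2 192.8 120.4] 0.96
top slat_taped [511.9 182.5 201.6] 0.65
top camera [568.5 186.2 114.8] 0.77
expected origin [514.2 187.2 198.9]
```

View pics/f.png

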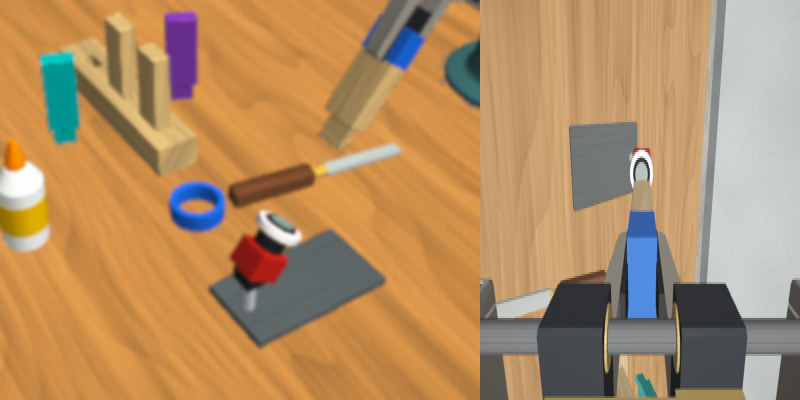

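The picture shows the tenon tip at (335,135) pointing at the lens at (280,225). Both plain slats are still in the rail and everything else is undisturbed. The measured tenon position agrees with the plan, so I'll hand in.

```bash
python3 -c "
from h import *
robot.job_done(); print(robot.observe()['t'])"
```

```text
the job is handed in; nothing more can be done
the job is handed in; nothing more can be done
```

I drew the taped slat straight up out of the rail's −y end mortise and handed the job in while still holding its tenon towards the inspection camera. No verdict was reported.

- **Tenon position:** I aimed its end at (514, 187, 199) mm, 100 mm out on the lens axis. The scene and wrist cameras put it within about 3 mm of that, and the top camera about 6 mm away.
- **Lens position:** I used (571.5, 189.6, 117). The network readings of the lens scattered by up to about 5 mm. My own triangulation of the ring light gave a height of 114 mm, against 118 in the text.
- **Pointing:** the tool was within 0.1 mm and 0.01° of the commanded pose. The slat's tilt follows the 35° given in the text and the 2.4° yaw I measured for the rail and the camera stand. I did not measure the lens's tilt separately.
- **Hold:** the grip width was 23.7 mm on the 24 mm slat, and the arm was practically still.
- **Other things on the bench:** the last scene picture shows both plain slats still upright in their mortises. The glue, chisel, tape and stand look untouched. I judged this by eye and did not re-measure them.

The robot's clock read about 16 s at the last check, well inside the 38 s limit.

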